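Take the hub cap off, whichever way its thread runs

ROBOT

A 6-joint arm with a two-finger parallel gripper is mounted at the origin on the work surface. World frame = base frame: x ahead of the robot, y to its left, z up, the work surface at z = 0. Lengths are in mm, angles in rad, forces in N, time in s.
With the tool pointing down it reaches from about 400 to 925 mm from the base axis. Payload 12.5 kg.
Tool frame: the origin (TCP) lies at the centre of the arm's flange, where the gripper is bolted on; the fingertips stand 190 mm ahead of it and the grasp point (between the pads) lies env.grip_point_offset ahead of it (env.grip_point_offset is the distance from the TCP to the grasp point, in mm); z points along the fingers, x is the direction in which the jaws open and shut, and the axes are right-handed (so a half turn about z gives the same grasp; the last joint's range is limited). The gripper opens to 95 mm and grips with 3 to 60 N. Pads are 20 mm wide; open, the fingers measure 119 mm over their backs; the gripper's body (75 mm by 180 mm) begins 59 mm behind the grasp point.
Start: joints at [-1.423, 0.491, 1.559, -0, 1.092, -0.106], TCP at [156.947, -604.973, 404.761] pointing down, gripper open.
Joint ranges: [-3.1, 3.1], [-0.84, 2.19], [0.05, 2.79], [-1.13, 4.28], [0.06, 2.93], [-2.69, 2.69]. Speed limits (rad/s): [2.22, 2.22, 2.79, 3.14, 3.14, 3.14].

INTERFACE

Orientations are given as [roll, pitch, yaw] about the fixed x, y, z axes, in that order (R = Rz(yaw) Ry(pitch) Rx(roll)).
In Python, from cell import state, read_camera, camera_model, job_done, env gives the robot as it stands.
- The arm moves only by the tool arm_command, never from a script. Its argument "steps" is a list of rows, each a list of 6 numbers: the shift along the tool's x, y, z in cm, then the turn, a rotation vector about the tool's x, y, z in degrees. In form: [[dx, dy, dz, rx, ry, rz], ...]. A call has 1 to 12 rows; each row is the pose to reach, as a shift and turn from the pose commanded when the call began, along the tool's axes at that moment; what a row does not reach only later rows make up. A row lasts 1/12 s, in which the tool goes at most 41.7 mm and 7.16 degrees, less where a joint would pass 70% of its speed; a pose out of reach is approached as far as the arm can. A call with a gripper value outside its range is refused whole. "jaw" is the finger opening in cm, from 0 to 9.51, set as the call begins (left out, the last holds). The fingers move at their own pace and stop on an object; the grip force is fixed at half the most. Time passes only in rows, so rows that repeat a pose let the fingers close. It gives the time, the measured TCP pose, the force and the opening at its end, in the units of the state.
- state(): the state, without advancing time (a new reading comes with each control period).
- read_camera(name): name is "scene" or "side" or "wrist"; returns the picture (420x560x3 uint8, red, green, blue); there is no depth.
- camera_model(name): a dict with "K" (3x3 intrinsics, pixels), "k1" (the pictures are not rectified: a ray, as slopes to the right and down, at radius r is drawn at 1 + k1 r^2 times it, then the intrinsics apply), "xyz" and "rotation" of the camera in the world. Camera axes: x right, y up, looking along -z (the intrinsics and any distortion apply to the point x, -y, -z); pixel columns grow to the right and rows downward; lengths in mm; the calibration is good to about 2 mm. A picture is of the moment at which its call begins: read the wrist's pose just before it. camera_model takes no time and is no camera call; for the wrist camera it gives the pose at the moment of the call.
- job_done(): hands the job in, once; it reports no verdict.
The state is a dict: "t": time; "joints": joint angles; "qvel": joint speeds; "tau": joint torques, N m; "eef_pos": TCP position; "tcp_rot": TCP orientation; "ft_force": force on the tool from outside, world axes, zero at the start; "moment": the same for the moment, N m; "opening": opening from 0.0 (shut) to 1.0 (fully open).
Only numpy, scipy, OpenCV 4.12 (cv2) and the standard library are available. Lean on these libraries where they do the work, as an engineer would, in place of code of your own. Each camera call takes 0.05 s, during which the arm holds its last target. There are 200 camera calls.

TASK

Take the screwed dust cap off the blue wheel hub so that its bearing can be inspected. Hubs from the two sides of a vehicle have opposite threads and nobody knows which this one is, so try the cap both ways to find how it comes loose, unscrew it, lift it straight up at least a hand's width (80 mm or more) clear of where it sat, and finish while still holding it there, level, above the hub. Leave the white hub's cap and everything else on the bench alone, and do not drop the cap.

Things in the scene. Friction and masses are not known exactly. Their poses are not given: they have to be found in the camera images.
- cap: Dust cap to take off, screwed on the blue hub. Origin on its axis, at the centre of the skirt's lower edge; z up the axis. Black round skirt 70 mm across, 27 mm high with its closed roof; on it a round yellow grip knob 44 mm across, 34 mm high (top 61 mm above the origin). White marks on knob and roof point along its own +x and show how it turns. About 0.2 kg.
- cap_grip (a point): Point on the cap's axis 50 mm above its origin, inside the yellow knob, 23 mm above the black roof and 11 mm below the knob's top: grip the knob here, at any yaw.
- cap_mark (a point): White mark on the roof's edge, 30 mm from the axis along the cap's +x. The cap starts fully tight. One way it is blocked within 0.1 rad (fingers then slip round the knob); the other way it turns easily, staying down at its height. Which way loosens it is unknown and differs from start to start.
- hub: Blue wheel hub, bolted down: flange 136 mm across with five short studs, barrel 80 mm across. Origin at the centre of its underside, 10 mm above the bench; z up. Seated, the cap's origin is 53 mm above this one, on the same axis.
- hub_neck (a point): Top centre of the blue hub's thread neck (44 mm across, inside the cap), 74 mm above the hub's origin. Two-start lug thread with 1.5 mm play: the cap lifts straight off only when turned 1.9 to 2.6 rad loose from tight (aim at 2.25 rad, 130 degrees; may need regrasping). Turned less, the thread holds it down; more, it meets a stop. Lifted 27 mm it is clear.
- other_hub: White painted hub of the same shape and size as the blue one, 0.17 m or more beside it on the same dark steel plate. Leave alone.
- other_cap: The cap of the white hub, alike in every way to the other cap. Leave alone.
- grease_tin: Bystander: red tin, 70 mm across, 75 mm high. Origin at the centre of its underside.
- wrench: Bystander: wrench lying flat on the bench to the left of the plate, along its x axis, about 200 mm long.
- carton_a: Bystander: red and white carton 60 x 110 x 45 mm high. Origin at the centre of its underside.
- carton_b: Bystander: red and white carton 80 x 80 x 60 mm high. Origin at the centre of its underside.
- bearing: Bystander: steel bearing ring, 62 mm across, 18 mm high. Origin at the centre of its underside.
- spray_can: Bystander: grey bottle with red cap, 54 mm across, 170 mm high. Origin at the centre of its underside.
Not all that is in view belongs to the job. Leave any orange or purple look-alike of the cap alone.

How it is judged:
By the outcome, as a careful person would: the job done as asked, in the order asked, and still so for the second after the job is handed in, while the arm keeps its last pose, push and grip.
It also fails if it takes over 40 s, if anything falls off the work surface, if the arm or the gripper's body presses on something with over 40 N, if the wrist force passes 120 N, or if a joint passes its speed limit or range.

## Working session

There is one attempt and no reset: what is moved stays moved. The work goes in short steps, Python scripts to look and compute and a tool call to move; the robot and the scene stay as the last step left them, time stands still between calls to the robot, and variables do not carry over. Pictures are saved under pics/ and viewed, about 8 in all and at most 12, crops included, and the job is handed in when it is done.

Besides the shell and the picture viewer there is one more tool, called after ">>>" as name(argument=value, ...), one argument or row to a line, values as JSON. arm_command: Moves the arm, as the interface text tells. Its arguments: {"type":"object","properties":{"steps":{"type":"array"},"jaw":{"type":"number"}},"required":["steps"]}

```bash
mkdir -p pics; ls; python3 - <<'E'
from cell import state, read_camera, camera_model, env
import cv2, numpy as np
ims=[]
for n in ["scene","side"]:
    im=read_camera(n); cv2.imwrite(f"pics/{n}0.png",im[:,:,::-1]); m=camera_model(n); print(n,m)
print(env.grip_point_offset, state())
E
```

```text
pics
scene {'K': array([[388.75997394,   0.        , 276.82088466],
       [  0.        , 388.75997394, 213.8042701 ],
       [  0.        ,   0.        ,   1.        ]]), 'k1': 0.0018592820447285647, 'xyz': array([1350.49664035,  165.85539852,  808.2978232 ]), 'rotation': array([ 0.9235339 , -0.01391866,  1.81692824])}
side {'K': array([[436.22439026,   0.        , 278.10324911],
       [  0.        , 436.22439026, 209.031579  ],
       [  0.        ,   0.        ,   1.        ]]), 'k1': -0.0014925345182022782, 'xyz': array([ -34.73330288, 1024.49842238,  793.35472104]), 'rotation': array([ 1.03499019, -0.01657384, -2.70565199])}
171.3 {'t': 0.1, 'joints': array([-1.42258394e+00,  4.91475017e-01,  1.55935992e+00,  1.05558820e-05,
        1.09173767e+00, -1.05579099e-01]), 'qvel': array([ 0.00012158, -0.0034178 , -0.00108211, -0.00102193, -0.00011119,
       -0.0008379 ]), 'tau': array([ 2.75629260e-03, -6.13626480e+01, -2.58603859e+01,  6.94394507e-02,
        4.70408262e-02, -5.53599909e-05]), 'eef_pos': array([ 156.95391221, -604.94475383,  404.24502194]), 'tcp_rot': array([-3.14148007e+00,  9.73511337e-04, -1.31700966e+00]), 'ft_force': array([0.47536815, 0.16192853, 0.2660769 ]), 'moment': array([ 0.03977531,  0.03406756, -0.00912023]), 'opening': 1.0012026592886443}
```

View pics/scene0.png

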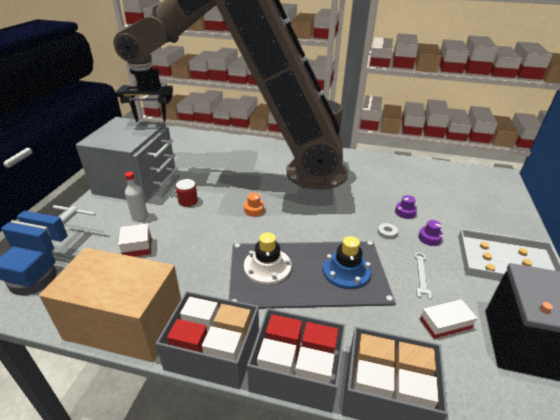

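View pics/side0.png

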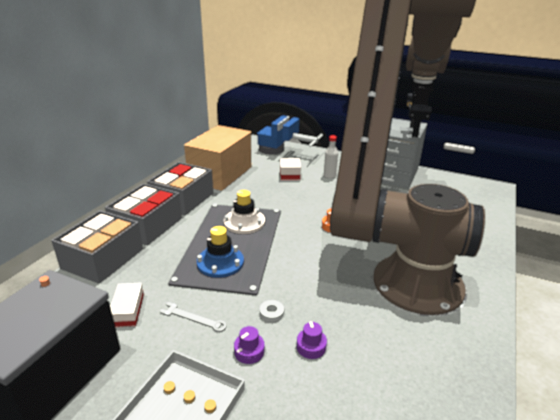

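Candidates in the scene view are the blue hub's cap (knob 351,243), the white hub's cap (268,242), the orange look-alike (254,203) and the purple ones (406,207) and (431,232). I choose the cap on the blue hub. In the side view its knob is at (220,235) and the white hub's is at (244,199). Next I triangulate the yellow knob and take a close crop.

```bash
cat > h.py <<'E'
import numpy as np, cv2
from scipy.spatial.transform import Rotation as R
def ray(m,uv):
    K=m["K"]; d=np.array([(uv[0]-K[0,2])/K[0,0],(uv[1]-K[1,2])/K[1,1]]); s=d.copy()
    for _ in range(5): s=d/(1+m["k1"]*(s@s))
    v=R.from_euler("xyz",m["rotation"]).apply([s[0],-s[1],-1]); return m["xyz"],v/np.linalg.norm(v)
def proj(m,p):
    q=R.from_euler("xyz",m["rotation"]).inv().apply(np.array(p)-m["xyz"]); s=np.array([q[0],-q[1]])/-q[2]
    s=s*(1+m["k1"]*(s@s)); return m["K"][:2,:2]@s+m["K"][:2,2]
def onz(m,uv,z):
    o,v=ray(m,uv); return o+v*(z-o[2])/v[2]
def tri(rs):
    A=sum(np.eye(3)-np.outer(v,v) for o,v in rs); b=sum((np.eye(3)-np.outer(v,v))@o for o,v in rs); return np.linalg.solve(A,b)
def yellow(im):
    h=cv2.cvtColor(im,cv2.COLOR_RGB2HSV); return cv2.inRange(h,(22,130,80),(36,255,255))
def blobs(mask,amin=60):
    n,l,s,c=cv2.connectedComponentsWithStats(mask); return [(c[i],s[i]) for i in range(1,n) if s[i,4]>amin]
E
python3 - <<'E'
from h import *; from cell import camera_model
pts={}
for n in ["scene","side"]:
    im=cv2.imread(f"pics/{n}0.png")[:,:,::-1].copy()
    for c,s in blobs(yellow(im)): print(n,c.round(1),s, onz(camera_model(n),c,108).round(0))
a=cv2.imread("pics/scene0.png")[215:295,220:400]; b=cv2.imread("pics/side0.png")[180:280,180:290]
cv2.imwrite("pics/crop.png",np.vstack([cv2.resize(a,(720,320),interpolation=2),cv2.resize(cv2.copyMakeBorder(b,0,0,0,147,0),(720,280),interpolation=2)]))
E
```

```text
scene [266.9 242.7] [259 233  17  19 223] [583. -45. 108.]
scene [349.9 246.4] [342 237  17  19 239] [539. 176. 108.]
side [243.4 199.5] [237 193  14  13 134] [566. -31. 108.]
side [218.7 237. ] [211 226  16  19 195] [526. 184. 108.]
```

View pics/crop.png

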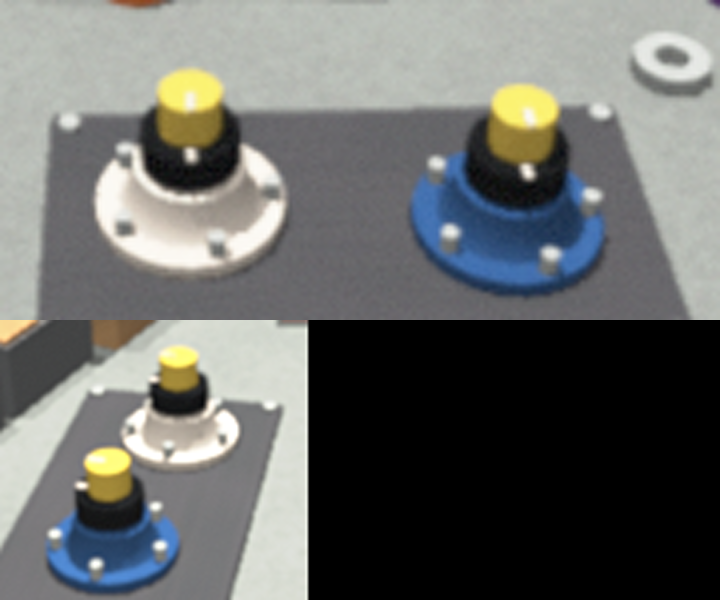

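The crop confirms it: the blue hub's cap is at right, about (533,180), with its white mark facing the scene camera, roughly +x. I'll approach around the base at height.

>>> arm_command(
  steps=[
    [-3,-8,-6.5,0,0,0],
    [-6.6,-16.5,-6.5,0,0,0],
    [-6.6,-16.5,-6.5,0,0,0],
    [-6.6,-16.5,-6.5,0,0,0],
    [-6.6,-16.5,-6.5,0,0,0],
    [-25.8,-42.1,-6.5,0,0,-20],
    [-25.8,-42.1,-6.5,0,0,-20],
    [-25.8,-42.1,-6.5,0,0,-20],
    [-25.8,-42.1,-6.5,0,0,-20],
    [-25.8,-42.1,-6.5,0,0,-20],
    [-25.8,-42.1,-6.5,0,0,-20],
    [-25.8,-42.1,-6.5,0,0,-20],
  ],
  jaw=9.5,
)

```text
t: 1.1
eef_pos: [482.9, -269.8, 469.6]
tcp_rot: [3.141, 0.0, -0.968]
ft_force: [1.2, -1.1, 0.4]
opening: 0.999
```

>>> arm_command(
  steps=[
    [-34.3,-29.6,4,0,0,-73],
    [-34.3,-29.6,4,0,0,-73],
    [-34.3,-29.6,4,0,0,-73],
    [-34.3,-29.6,4,0,0,-73],
    [-34.3,-29.6,4,0,0,-73],
    [-34.3,-29.6,4,0,0,-73],
    [-34.3,-29.6,4,0,0,-73],
    [-34.3,-29.6,4,0,0,-73],
    [-34.3,-29.6,4,0,0,-73],
    [-34.3,-29.6,4,0,0,-73],
    [-34.3,-29.6,4,0,0,-73],
    [-34.3,-29.6,4,0,0,-73],
  ],
)

```text
t: 2.1
eef_pos: [531.2, 183.8, 428.6]
tcp_rot: [-3.141, 0.001, 0.312]
ft_force: [0.5, 0.2, -1.2]
opening: 1.001
```

```bash
python3 - <<'E'
from h import *; from cell import *
s=state(); m=camera_model("wrist"); im=read_camera("wrist"); cv2.imwrite("pics/w1.png",im[:,:,::-1])
print(s["eef_pos"],s["tcp_rot"],s["joints"][5],m["xyz"],m["rotation"],m["k1"])
for c,b in blobs(yellow(im)): print(c,b,onz(m,c,124))
E
```

```text
[531.2363662  183.84381795 428.64900472] [-3.14052002e+00  6.89114319e-04  3.12315563e-01] -0.09732797424298417 [510.59332833 250.61310636 408.0776127 ] [-0.25091373  0.00159832  0.31274644] -0.07282543999783278
[280.61722708 215.4652234 ] [ 256  187   53   57 2171] [533.45364931 177.51652548 124.        ]
```

View pics/w1.png

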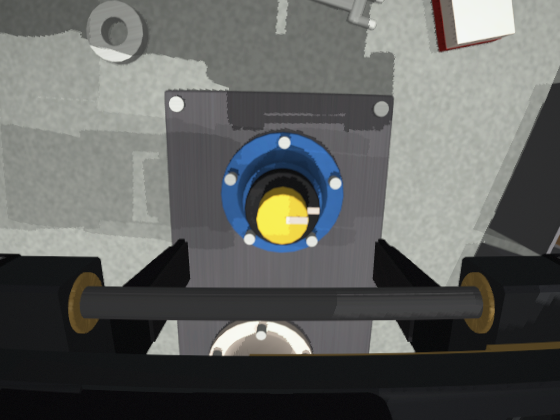

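The wrist view shows the blue hub with the knob top near (282,217), the roof mark at (314,211) and clear room around the knob for the fingers. I refine the cap's axis by matching the knob's silhouette.

```bash
cat >> h.py <<'E'
def hullmask(pts): 
    M=np.zeros((420,560),np.uint8); cv2.fillConvexPoly(M,cv2.convexHull(np.round(np.array(pts)).astype(np.int32)),255); return M
def knob(m,x,y,z0=90,z1=124):
    a=np.linspace(0,2*np.pi,40); return [proj(m,(x+22*np.cos(t),y+22*np.sin(t),z)) for z in (z0,z1) for t in a]
E
python3 - <<'E'
from h import *; from cell import *
from scipy.optimize import minimize
m=camera_model("wrist"); im=cv2.imread("pics/w1.png")[:,:,::-1].copy()
def fit(m,im,box,x0):
    y=np.zeros((420,560),np.uint8); r0,r1,c0,c1=box; y[r0:r1,c0:c1]=yellow(im)[r0:r1,c0:c1]
    B=hullmask(np.argwhere(y>0)[:,::-1])
    f=lambda p:(lambda A:(A!=B).sum())(hullmask(knob(m,*p)))
    return minimize(f,x0,method="Nelder-Mead",options=dict(initial_simplex=[x0,x0+[6,0],x0+[0,6]]))
for n,f,box in [("wrist","w1",(170,260,240,320)),("scene","scene0",(230,265,335,365)),("side","side0",(220,250,205,235))]:
    r=fit(camera_model(n),cv2.imread(f"pics/{f}.png")[:,:,::-1].copy(),box,np.array([533.,178.])); print(n,r.x,r.fun)
p=onz(m,(314,211),90); print("mark",p)
E
```

```text
wrist [535.72179985 171.40121078] 113.0
scene [534.875 175.75 ] 53.0
side [532.90625  174.765625] 28.0
mark [563.96367838 179.62842123  90.        ]
```

>>> arm_command(
  steps=[
    [0,1.03,0,0,0,0],
    [0,1.03,3,0,0,0],
    [0,1.03,6,0,0,0],
    [0,1.03,8.5,0,0,0],
    [0,1.03,9.5,0,0,0],
    [0,1.03,9.5,0,0,0],
    [0,1.03,9.5,0,0,0],
  ],
)

```text
t: 2.73
eef_pos: [535.0, 167.8, 335.4]
tcp_rot: [3.141, -0.0, 0.305]
ft_force: [-0.3, -0.0, 1.1]
opening: 0.995
```

```bash
python3 - <<'E'
from h import *; from cell import *
s=state(); m=camera_model("wrist"); im=read_camera("wrist")
print(s["eef_pos"],s["tcp_rot"],s["ft_force"])
c,b=max(blobs(yellow(im)),key=lambda t:t[1][4]); print(c,b)
for x,y,k in [(534.5,174,(0,0,255)),(535.7,171.4,(255,0,0))]:
    v=im[:,:,::-1].copy() if k[2] else v
    for p in knob(m,x,y): cv2.circle(v,tuple(np.round(p).astype(int)),0,k,-1)
cv2.imwrite("pics/w2.png",cv2.resize(v[150:360,180:400],(660,630))[:600])
E
```

```text
[534.96286042 167.78396134 335.35022189] [ 3.14142241e+00 -6.45341473e-05  3.04661151e-01] [-0.29340828 -0.02341217  1.06945755]
[283.03044802 228.12244454] [ 247  187   77   83 4598]
```

View pics/w2.png

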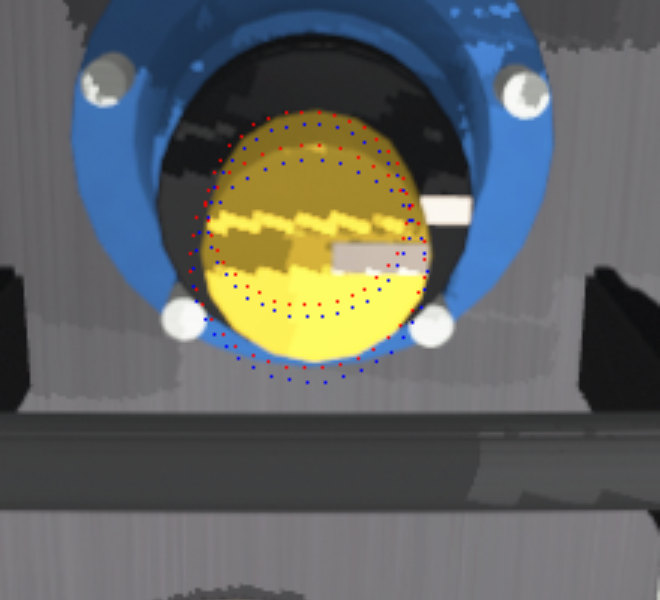

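The knob's top circle sits about 2 px right and 1 px above the red model, so the axis is near (535.6,175.2). I correct for that, descend and close.

>>> arm_command(
  steps=[
    [0.28,-0.69,0,0,0,0],
    [0.28,-0.69,0,0,0,0],
    [0.28,-0.69,2,0,0,0],
    [0.28,-0.69,4,0,0,0],
    [0.28,-0.69,5,0,0,0],
    [0.28,-0.69,5,0,0,0],
    [0.28,-0.69,5,0,0,0],
  ],
)

```text
t: 3.37
eef_pos: [535.2, 176.5, 285.1]
tcp_rot: [3.142, 0.0, 0.306]
ft_force: [-0.0, 0.4, -0.5]
opening: 0.998
```

>>> arm_command(
  steps=[
    [0,0,0,0,0,0],
    [0,0,0,0,0,0],
    [0,0,0,0,0,0],
    [0,0,0,0,0,0],
    [0,0,0,0,0,0],
    [0,0,0,0,0,0],
    [0,0,0,0,0,0],
    [0,0,0,0,0,0],
  ],
  jaw=3.5,
)

```text
t: 4.03
eef_pos: [535.1, 176.3, 284.7]
tcp_rot: [3.141, -0.0, 0.306]
ft_force: [1.0, -0.1, -0.5]
opening: 0.492
```

```bash
python3 - <<'E'
from h import *; from cell import *
s=state(); m=camera_model("wrist"); im=read_camera("wrist")
for k in ("eef_pos","tcp_rot","ft_force","moment","opening","joints"): print(k,np.round(s[k],3))
cv2.imwrite("pics/w3.png",im[:,:,::-1])
E
```

```text
eef_pos [535.067 176.254 284.739]
tcp_rot [ 3.141 -0.     0.306]
ft_force [ 0.974 -0.141 -0.524]
moment [ 0.    -0.125  0.029]
opening 0.492
joints [ 0.201  0.555  1.832 -0.     0.755 -0.105]
```

View pics/w3.png

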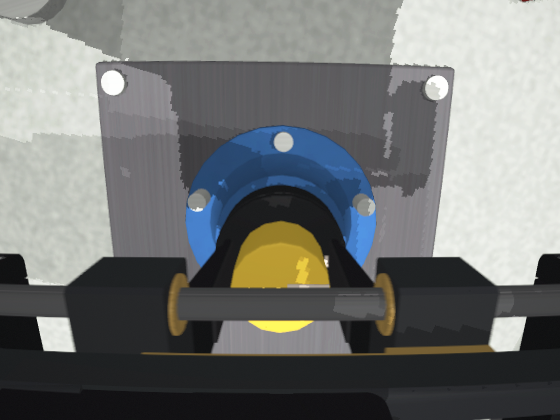

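The fingers are straddling the knob symmetrically, and the last opening reading was 46.7 mm. I let them finish closing, then test counter-clockwise in small steps.

>>> arm_command(
  steps=[
    [0,0,0,0,0,0],
    [0,0,0,0,0,0],
    [0,0,0,0,0,0],
    [0,0,0,0,0,0],
    [0,0,0,0,0,0],
    [0,0,0,0,0,0],
  ],
  jaw=3.5,
)

```text
t: 4.58
eef_pos: [534.9, 176.2, 284.7]
tcp_rot: [3.142, 0.001, 0.306]
ft_force: [-4.1, -1.8, 3.9]
opening: 0.458
```

>>> arm_command(
  steps=[
    [0,0,0,0,0,-4],
    [0,0,0,0,0,-7],
    [0,0,0,0,0,-10],
    [0,0,0,0,0,-12],
    [0,0,0,0,0,-12],
  ],
)

```text
t: 5.0
eef_pos: [535.2, 176.4, 284.7]
tcp_rot: [3.141, -0.001, 0.517]
ft_force: [-0.8, -0.5, 0.3]
opening: 0.459
```

```bash
cat > st.py <<'E'
from h import *; from cell import *
import sys
s=state()
for k in ("t","eef_pos","tcp_rot","ft_force","moment","opening","joints"): print(k,np.round(s[k],3))
if len(sys.argv)>1:
    m=camera_model("wrist"); im=read_camera("wrist"); cv2.imwrite(f"pics/{sys.argv[1]}.png",im[:,:,::-1])
E
python3 st.py w4
```

```text
t 5.0
eef_pos [535.199 176.426 284.676]
tcp_rot [ 3.141e+00 -1.000e-03  5.170e-01]
ft_force [-0.846 -0.515  0.255]
moment [0.041 0.025 0.024]
opening 0.459
joints [ 0.201  0.555  1.831  0.     0.754 -0.316]
```

Turning 12° counter-clockwise met no resistance (Mz about 0). Now I test clockwise, back past the start.

>>> arm_command(
  steps=[
    [0,0,0,0,0,4],
    [0,0,0,0,0,8],
    [0,0,0,0,0,12],
    [0,0,0,0,0,15],
    [0,0,0,0,0,18],
    [0,0,0,0,0,21],
    [0,0,0,0,0,21],
  ],
)

```text
t: 5.63
eef_pos: [535.2, 177.1, 284.7]
tcp_rot: [-3.141, -0.001, 0.145]
ft_force: [-1.6, 9.2, 0.2]
opening: 0.46
```

```bash
python3 st.py w5; python3 - <<'E'
import cv2,numpy as np
a,b,c=[cv2.imread(f"pics/w{i}.png")[190:340,200:370] for i in (3,4,5)]
cv2.imwrite("pics/cmp.png",cv2.resize(np.hstack([a,b,c]),(795,234)))
E
```

```text
t 5.633
eef_pos [535.208 177.075 284.748]
tcp_rot [-3.141e+00 -1.000e-03  1.450e-01]
ft_force [-1.628  9.233  0.249]
moment [1.457 0.127 0.497]
opening 0.46
joints [2.020e-01 5.550e-01 1.831e+00 1.000e-03 7.540e-01 5.600e-02]
```

View pics/cmp.png

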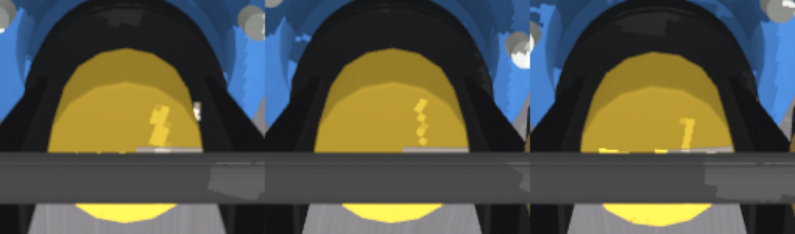

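Clockwise it resists (Mz +0.5 N·m with a 9 N side force), so it is blocked that way. Counter-clockwise, which was free, loosens it. I unscrew about 132° counter-clockwise in two calls, watching the forces.

>>> arm_command(
  steps=[
    [0,0,0,0,0,-4],
    [0,0,0,0,0,-10],
    [0,0,0,0,0,-16],
    [0,0,0,0,0,-22],
    [0,0,0,0,0,-28],
    [0,0,0,0,0,-34],
    [0,0,0,0,0,-40],
    [0,0,0,0,0,-46],
    [0,0,0,0,0,-52],
    [0,0,0,0,0,-58],
    [0,0,0,0,0,-63],
    [0,0,0,0,0,-66],
  ],
)

```text
t: 6.68
eef_pos: [534.5, 176.1, 284.8]
tcp_rot: [-3.14, 0.001, 1.304]
ft_force: [-7.4, -2.9, 6.7]
opening: 0.459
```

```bash
python3 st.py w6
```

```text
t 6.683
eef_pos [534.54  176.111 284.755]
tcp_rot [-3.140e+00  1.000e-03  1.304e+00]
ft_force [-7.378 -2.892  6.651]
moment [-0.449  1.1   -0.256]
opening 0.459
joints [ 0.201  0.555  1.833 -0.     0.756 -1.103]
```

>>> arm_command(
  steps=[
    [0,0,0,0,0,-4],
    [0,0,0,0,0,-10],
    [0,0,0,0,0,-16],
    [0,0,0,0,0,-22],
    [0,0,0,0,0,-28],
    [0,0,0,0,0,-34],
    [0,0,0,0,0,-40],
    [0,0,0,0,0,-46],
    [0,0,0,0,0,-52],
    [0,0,0,0,0,-58],
    [0,0,0,0,0,-63],
    [0,0,0,0,0,-66],
  ],
)

```text
t: 7.73
eef_pos: [534.7, 175.2, 284.9]
tcp_rot: [-3.138, -0.0, 2.456]
ft_force: [-5.9, -11.9, 8.1]
opening: 0.457
```

```bash
python3 st.py w7;  python3 - <<'E'
import cv2,numpy as np
from cell import read_camera
a,b,c=[cv2.imread(f"pics/w{i}.png")[190:340,200:370] for i in (5,6,7)]
top=cv2.resize(np.hstack([a,b,c]),(795,234))
s=read_camera("scene")[195:290,300:420,::-1]; d=read_camera("side")[190:285,160:280,::-1]
cv2.imwrite("pics/cmp2.png",np.vstack([top,cv2.resize(np.hstack([s,d]),(795,315))]))
E
```

```text
t 7.733
eef_pos [534.66  175.154 284.871]
tcp_rot [-3.138 -0.     2.456]
ft_force [ -5.884 -11.881   8.068]
moment [-2.333  1.07  -0.392]
opening 0.457
joints [ 0.199  0.554  1.833 -0.003  0.757 -2.255]
```

View pics/cmp2.png

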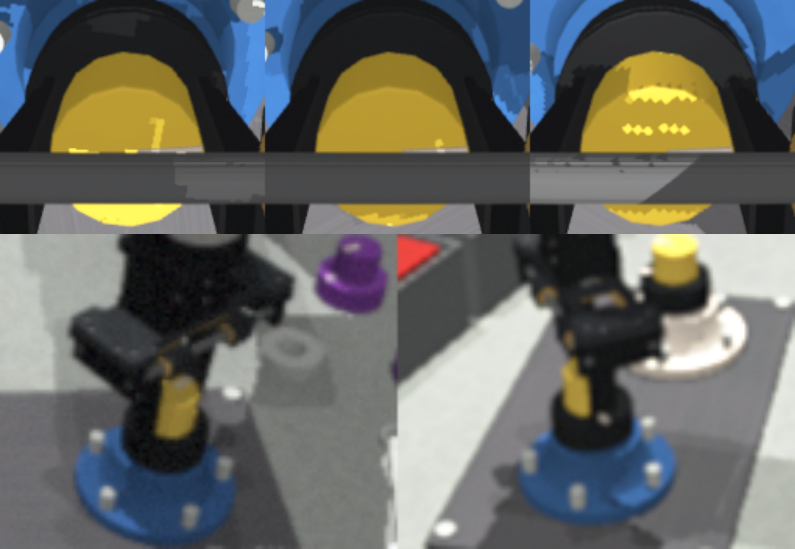

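The knob mark stays put relative to the fingers (white edge by the bar), so the cap turned with them. The roof mark is now at side pixel ~(222.6,245.5). I compute its angle.

```bash
python3 - <<'E'
from h import *; from cell import *
m=camera_model("side"); p=onz(m,(222.6,245.5),90); print(p, np.arctan2(p[1]-175,p[0]-535))
for a in (1.8,2.1,2.4,2.7): print(a,proj(m,(535+30*np.cos(a),175+30*np.sin(a),90)))
E
```

```text
[508.78823746 192.7935061   90.        ] 2.5452119064599334
1.8 [214.37209334 245.84706611]
2.1 [217.60351924 245.99886766]
2.4 [220.85553285 245.58480731]
2.7 [223.8209216  244.64661796]
```

The cap has turned about 2.35 rad, within the 1.9 to 2.6 window. First a small test lift.

>>> arm_command(
  steps=[
    [0,0,-0.2,0,0,0],
    [0,0,-0.5,0,0,0],
    [0,0,-0.8,0,0,0],
    [0,0,-1.0,0,0,0],
    [0,0,-1.0,0,0,0],
  ],
)

```text
t: 8.3
eef_pos: [534.7, 175.4, 293.8]
tcp_rot: [-3.138, -0.001, 2.452]
ft_force: [-2.3, -8.1, -4.9]
opening: 0.458
```

```bash
python3 st.py
```

```text
t 8.3
eef_pos [534.736 175.395 293.85 ]
tcp_rot [-3.138e+00 -1.000e-03  2.452e+00]
ft_force [-2.306 -8.095 -4.925]
moment [-1.608  0.374  0.031]
opening 0.458
joints [ 2.000e-01  5.420e-01  1.825e+00 -2.000e-03  7.780e-01 -2.250e+00]
```

It rises freely with only about 5 N of pull. I continue straight up to about 110 mm total.

>>> arm_command(
  steps=[
    [0,0,-0.6,0,0,0],
    [0,0,-1.4,0,0,0],
    [0,0,-2.4,0,0,0],
    [0,0,-3.6,0,0,0],
    [0,0,-4.8,0,0,0],
    [0,0,-6.0,0,0,0],
    [0,0,-7.2,0,0,0],
    [0,0,-8.4,0,0,0],
    [0,0,-9.4,0,0,0],
    [0,0,-10,0,0,0],
    [0,0,-10,0,0,0],
    [0,0,-10,0,0,0],
  ],
)

```text
t: 9.3
eef_pos: [534.9, 176.3, 394.7]
tcp_rot: [3.141, 0.0, 2.453]
ft_force: [0.1, -1.5, -4.0]
opening: 0.459
```

```bash
python3 st.py; python3 - <<'E'
import cv2,numpy as np
from cell import read_camera
s=read_camera("scene")[150:290,270:430,::-1]; d=read_camera("side")[150:290,140:300,::-1]
cv2.imwrite("pics/end.png",cv2.resize(np.hstack([s,d]),(800,350)))
E
```

```text
t 9.3
eef_pos [534.936 176.325 394.743]
tcp_rot [3.141 0.    2.453]
ft_force [ 0.07  -1.467 -4.013]
moment [ 0.132 -0.071 -0.063]
opening 0.459
joints [ 0.201  0.414  1.725 -0.     1.002 -2.252]
```

View pics/end.png

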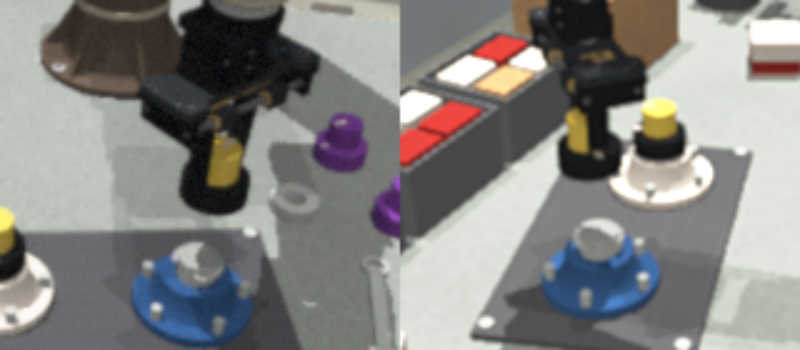

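Both views show the cap held level above the hub and the bare steel neck exposed. I let it settle briefly and hand in.

>>> arm_command(
  steps=[
    [0,0,0,0,0,0],
    [0,0,0,0,0,0],
    [0,0,0,0,0,0],
    [0,0,0,0,0,0],
    [0,0,0,0,0,0],
    [0,0,0,0,0,0],
  ],
)

```text
t: 9.9
eef_pos: [535.1, 176.3, 394.6]
tcp_rot: [-3.141, 0.0, 2.453]
ft_force: [0.1, -0.0, -3.1]
opening: 0.46
```

```bash
python3 st.py; python3 -c "from cell import job_done; print(job_done())"
```

```text
t 9.9
eef_pos [535.056 176.282 394.631]
tcp_rot [-3.141  0.     2.453]
ft_force [ 0.078 -0.044 -3.062]
moment [ 0.131 -0.063  0.075]
opening 0.46
joints [ 0.201  0.414  1.725 -0.     1.003 -2.252]
the job is handed in; nothing more can be done
None
```

The blue hub's cap is off and was handed in held level above the hub, about 110 mm above where it sat, 9.9 s into the run.

- **Which way it loosens:** I tried it both ways. Counter-clockwise turned freely, and clockwise was blocked (about 0.5 N·m). I then unscrewed it about 2.3 rad counter-clockwise in one grasp.
- **Last checks:** The grip opening was steady at 0.46, and the wrist force of about 3 N fits the cap's weight. Both outside cameras showed the bare hub neck. They also showed the white hub's cap in its place.
- **Small disagreements:** The knob position from the three cameras differed by 2 to 4 mm. Side forces reached about 12 N while turning and fell to nearly zero once the cap was clear.

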